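# Flip the repaired unit's status marker and call for collection

### The job

Two test docks stand on the repair bench, each with a white flip-over status marker; only one dock has a grey unit sitting in its cradle. With the fingertips, and without gripping it, push that dock's marker right over its hinge until it lies flat on the other side and shows the disc, then press the call button fully down so that the unit gets collected, and come away. Leave the other marker, the unit and everything else on the bench alone.

Things in the scene. Friction and masses are not known exactly. Their poses are not given: they have to be found in the camera images.
- dock_full: dock whose cradle holds the grey unit: fixed plate 235 x 150 x 10 mm, z up. Origin on the bench top straight below the marker's pivot, which is 80 mm up and runs along the dock's x. The plate reaches 50 mm to -x, 185 mm to +x, 75 mm to each side in y. Cradle on the +x part, rails 28 mm high. The marker starts on the +y side and is to be flipped to -y.
- marker_full (a joint): hinge angle of the marker to flip: 0 = level on the dock's +y side, bar face up; 1.57 = upright; 3.14 = level on the -y side, disc face up; hard stops at 0 and 3.14. Starts at 0 to 0.3. Stiff hinge: the marker stays at any angle it is left at; about 1 N at its free edge moves it.
- marker_full_hinge (a point): centre of that marker's hinge, turning with it: x along the hinge, y from hinge to free edge, z out of the bar face. Two upright cheeks hold the hinge, 30 to 38 mm to either side along x, tops 92 mm above the bench; a rest ledge below the hinge reaches 28 mm out to both sides in the dock's y.
- marker_full_edge (a point): middle of that marker's free edge, 82 mm from the hinge, at half thickness; axes as the hinge's. The marker is a flat white paddle, 50 mm wide (along the hinge), 4 mm thick, free edge 82 mm from the hinge, with a black bar on one face and a black disc on the other. Under its outer part, beyond the ledge, are 68 mm of free height at angle 0, so a fingertip fits below.
- dock_empty: dock with the empty cradle, leave alone; same build: fixed plate 235 x 150 x 10 mm, z up. Origin on the bench top straight below the marker's pivot, which is 80 mm up and runs along the dock's x. The plate reaches 50 mm to -x, 185 mm to +x, 75 mm to each side in y. Cradle on the +x part, rails 28 mm high. The marker starts on the +y side.
- marker_empty (a joint): hinge of the empty dock's marker, same build and same meaning of values; starts between 0 and 0.3; leave it alone
- marker_empty_edge (a point): middle of the free edge of the empty dock's marker, 82 mm from its hinge
- unit: grey network unit 96 x 112 x 28 mm, 0.45 kg, sitting loose in the cradle of its dock, top 38 mm above the bench; origin at the centre of its underside; leave it alone
- call (a joint): travel of the call button (m): 0 = up, 0.006 = fully down; a spring, 5 N when fully down
- call_top (a point): centre of the top of the call button, a round black button of 34 mm diameter in a low grey housing on the bench, pressed straight down
- screwdriver: loose screwdriver lying on the bench, leave alone; origin at the middle of its underside
- brush: loose brush lying on the bench, leave alone; origin at the middle of its underside
- flux_jar: loose jar 44 mm wide, 45 mm high, leave alone; origin at the centre of its underside
- heatsink: loose finned aluminium block 50 x 50 x 24 mm, leave alone; origin at the centre of its underside
- adapter: loose black power adapter 85 x 45 x 30 mm, leave alone; origin at the centre of its underside
- screw_tray: loose grey open tray 100 x 80 x 25 mm, leave alone; origin at the centre of its underside
Not all that is in view belongs to the job. Leave any purple look-alike of the part that bears call alone.

How it is judged:
By the outcome, as a careful person would: the job done as asked, in the order asked, and still so for the second after the job is handed in, with the robot touching nothing.
It also fails if it takes over 54 s, if anything falls off the work surface, if the arm or the gripper's body presses on something with over 40 N, if the wrist force passes 120 N, or if a joint passes its speed limit or range.

### The arm

A 7-joint arm with a two-finger parallel gripper is mounted at the origin on the work surface. World frame = base frame: x ahead of the robot, y to its left, z up, the work surface at z = 0. Lengths are in mm, angles in rad, forces in N, time in s.
With the tool pointing down it reaches from about 400 to 875 mm from the base axis. Payload 4.4 kg.
Tool frame: the origin (TCP) lies midway between the tips of the shut fingers; the grasp point (between the pads) lies 19 mm behind it; z points along the fingers, y is the direction in which the jaws open and shut (so a half turn about z gives the same grasp; the last joint's range is limited). The gripper opens to 85 mm and grips with 20 to 120 N. Pads are 22 mm wide; open, the fingers measure 114 mm over their backs; the gripper's body (76 mm by 85 mm) begins 54 mm behind the grasp point. The pads swing forward as they close: fully open they stand 13 mm farther back than shut.
Start: joints at [-1.203, 0.628, 0.038, 1.517, -0.027, 0.996, -0.02], TCP at [273.188, 589.819, 231.313] pointing down, gripper open.
Joint ranges: [-3.06, 3.06], [-0.37, 2.12], [-1.25, 1.32], [0.18, 2.47], [-1.1, 4.24], [0.23, 1.98], [-2.94, 2.94]. Speed limits (rad/s): [2.57, 2.57, 3.14, 3.14, 3.14, 3.14, 3.14].

### API

Orientations are given as a 3x3 rotation matrix whose columns are the frame's x, y, z axes.
In Python, from cell import ctrl, vision, sign_off gives the robot as it stands.
- The arm moves only by the tool send_rows, never from a script. Its argument "series" is one flat list of numbers, 5 for each row, row after row: the shift along the world's x, y, z in cm, then the turn about the world's z in degrees, then the finger opening in cm, from 0 to 8.54. In form: [x, y, z, twist, jaw, x, y, z, twist, jaw, ...]. A call has 1 to 12 rows; each row is the pose to reach, as a shift and turn from the pose commanded when the call began; what a row does not reach only later rows make up. A row lasts 1/8 s, in which the tool goes at most 62.5 mm and 10.7 degrees, less where a joint would pass 70% of its speed; a pose out of reach is approached as far as the arm can. A call with a gripper value outside its range is refused whole. The fingers move at their own pace and stop on an object; "newtons" is the grip in N (left out, the last holds). Time passes only in rows, so rows that repeat a pose let the fingers close. It gives the time, the measured TCP pose, the force and the opening at its end, in the units of the state.
- ctrl.observe(): the state, without advancing time (a new reading comes with each control period).
- vision.grab_frame(name): name is "scene" or "side" or "wrist"; returns the picture (400x640x3 uint8, blue, green, red); there is no depth.
- vision.calibration(name): a dict with "vertical_fov" (degrees; the focal length in pixels is half the picture's height over the tangent of half this angle, whatever the lens; pixels are square), "cx", "cy" (the principal point, pixels), "R" (3x3) and "t" (3): a world point X has camera coordinates R X + t; the wrist camera has in their place "T_tool_cam" (4x4, takes a point from camera to tool coordinates, whose origin is the TCP and whose axes are the flange's). Camera axes: x right, y down, z forward; pixel columns grow to the right and rows downward; lengths in mm; the calibration is good to about 2 mm. A picture is of the moment at which its call begins: read the wrist's pose just before it. calibration takes no time and is no camera call.
- sign_off(): hands the job in, once; it reports no verdict.
Trained networks look in the newest picture that a camera, given by its name, has taken for a name from the list of things; names that differ only in an ending like _2 or _b are one class to them, and where a whole thing is asked for, a point or a joint stands for the part that bears it (a point fixed in the world has none). Each returns a list of dicts, best first, with "p" (0 to 1); they miss things now and then, are a little off and sometimes report something else, mostly with a low value. They report only what shows in the picture. A call takes as long as a camera call. They do not tell look-alikes from the thing itself.
- vision.outline_of(camera, target): "mask" (400x640 bool, what is visible of it) and "pixel" ([column, row] in pixels, amid what is visible of it).
The state is a dict: "clock": time; "joints": joint angles; "qvel": joint speeds; "effort": joint torques, N m; "tool_pos": TCP position; "eef_rot": TCP orientation; "force": force on the tool from outside, world axes, zero at the start; "moment": the same for the moment, N m; "width": finger opening in mm.
Only numpy, scipy, OpenCV 4.12 (cv2) and the standard library are available. Lean on these libraries where they do the work, as an engineer would, in place of code of your own. Each camera call takes 0.05 s, during which the arm holds its last target.

## Working session

There is one attempt and no reset: what is moved stays moved. The work goes in short steps, Python scripts to look and compute and a tool call to move; the robot and the scene stay as the last step left them, time stands still between calls to the robot, and variables do not carry over. Pictures are saved under pics/ and viewed, and the job is handed in when it is done.

Besides the shell and the picture viewer there is one more tool, called in YAML: its name, and indented under it one key for each argument. send_rows: Moves the arm, as the interface text tells. Its arguments: {"type":"object","properties":{"series":{"type":"array","items":{"type":"number"}},"newtons":{"type":"number"}},"required":["series"]}

```bash
ls; mkdir -p pics
python3 - <<'E'
from cell import ctrl, vision
import cv2, numpy as np
s=ctrl.observe(); print(s['clock'],s['tool_pos'],s['eef_rot'],s['force'],s['width'])
for n in ("scene","side","wrist"):
    im=vision.grab_frame(n); cv2.imwrite(f'pics/{n}0.png',im); c=vision.calibration(n); print(n,c)
E
```

```text
pics
0.0 [272.93710923 589.23984096 230.38868496] [[-9.07368981e-01  4.20334366e-01 -7.44437919e-04]
 [ 4.20335021e-01  9.07367324e-01 -1.73460354e-03]
 [-5.36348371e-05 -1.88683878e-03 -9.99998218e-01]] [-0.6737099  -0.25227812 -0.26411454] 85.43349878272161
scene {'vertical_fov': 42.22584591613403, 'cx': 326.19315999987646, 'cy': 197.91066620332145, 'R': array([[ 0.24737167,  0.9687208 , -0.01967906],
       [ 0.65298541, -0.18168212, -0.73525619],
       [-0.7158333 ,  0.16903142, -0.67750356]]), 't': array([-104.44476266, -274.37164383, 1931.60335094])}
side {'vertical_fov': 44.01986504812088, 'cx': 325.9313023220998, 'cy': 201.5425354403307, 'R': array([[ 0.93483688, -0.35493131, -0.01018719],
       [-0.25367601, -0.64752055, -0.71858585],
       [ 0.2484522 ,  0.67434479, -0.69536365]]), 't': array([-460.56629819,  152.99447807, 1305.2253846 ])}
wrist {'vertical_fov': 64.32075944795463, 'cx': 320.7909349271927, 'cy': 202.50704883255762, 'T_tool_cam': array([[-7.97059341e-04, -9.49565867e-01, -3.13566626e-01,
         8.05502132e+01],
       [ 9.99999675e-01, -7.95761263e-04, -1.32129329e-04,
         2.06661197e+00],
       [-1.24058673e-04, -3.13566629e-01,  9.49566192e-01,
        -1.42324393e+02],
       [ 0.00000000e+00,  0.00000000e+00,  0.00000000e+00,
         1.00000000e+00]])}
```

View pics/scene0.png

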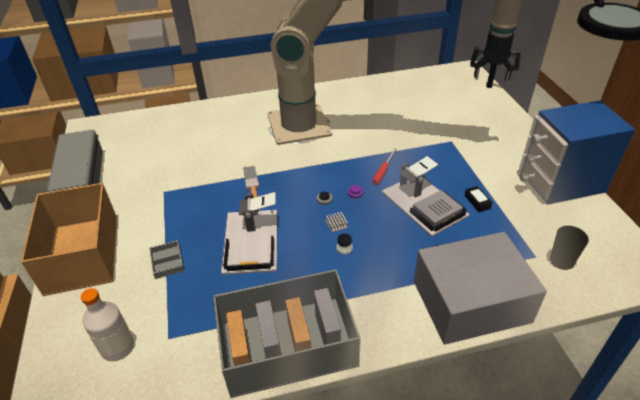

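View pics/side0.png

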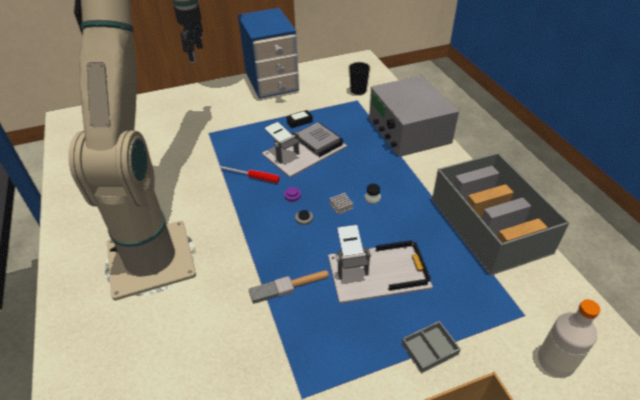

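View pics/wrist0.png

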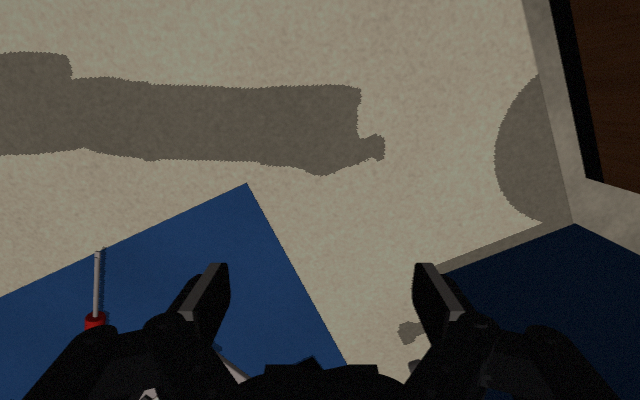

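Full dock: marker at scene (421,165), side (280,133), with the grey unit in the cradle beside it. Empty dock: marker at scene (262,200), side (350,240). Call button candidates are the black one in grey housing at scene (324,197), side (304,216), the purple look-alike at scene (356,190), side (292,194), and the flux jar at scene (345,242), side (373,193). I choose the black one. Next: measure.

```bash
cat > h.py <<'E'
from cell import ctrl, vision
import cv2, numpy as np
C={n:vision.calibration(n) for n in ("scene","side")}
def K(c): 
    f=200/np.tan(np.radians(c['vertical_fov'])/2); return np.array([[f,0,c['cx']],[0,f,c['cy']],[0,0,1]])
def P(n): 
    c=C[n]; return K(c)@np.hstack([c['R'],c['t'].reshape(3,1)])
def tri(a,b):
    X=cv2.triangulatePoints(P('scene'),P('side'),np.array(a,float).reshape(2,1),np.array(b,float).reshape(2,1)); return (X[:3]/X[3]).ravel()
def proj(n,X):
    q=P(n)@np.append(X,1); return q[:2]/q[2]
def onz(n,p,z):
    c=C[n]; d=c['R'].T@np.linalg.inv(K(c))@np.array([p[0],p[1],1.]); o=-c['R'].T@c['t']; return o+d*(z-o[2])/d[2]
E
python3 - <<'E'
from h import *
for n in ("scene","side"):
    im=vision.grab_frame(n)
    for t in ("marker_full","dock_full","unit","call","call_top","marker_full_edge","marker_full_hinge"):
        for r in vision.outline_of(n,t)[:3]:
            m=r['mask'];ys,xs=np.where(m)
            print(n,t,round(r['p'],2),np.round(r['pixel'],1),m.sum(),xs.min(),xs.max(),ys.min(),ys.max())
    for nm,(x,y) in {'full':{'scene':(425,190),'side':(305,145)},'call':{'scene':(340,195),'side':(300,205)}}.items() if 0 else [(k,v[n]) for k,v in {'full':{'scene':(425,190),'side':(305,145)},'call':{'scene':(340,195),'side':(300,205)}}.items()]:
        cv2.imwrite(f'pics/{n}_{nm}.png',cv2.resize(im[y-50:y+50,x-65:x+65],None,fx=6,fy=6,interpolation=cv2.INTER_CUBIC))
E
```

```text
scene marker_full 0.85 [422.7 165.3] 295 407 436 157 175
scene marker_full 0.47 [250.8 238.5] 3620 222 276 193 273
scene dock_full 0.59 [417.2 194.2] 2370 382 469 156 235
scene dock_full 0.49 [337.6 221.1] 260 327 347 214 230
scene unit 0.98 [438.3 204.9] 1019 413 462 191 225
scene call 0.62 [353.6 191.1] 61 351 360 185 192
scene call_top 0.43 [355.3 193.5] 67 351 360 185 193
scene call_top 0.38 [325.1 197.2] 57 321 329 192 199
scene marker_full_edge 0.81 [422.7 166.6] 306 408 435 157 175
scene marker_full_hinge 0.72 [425.7 167.6] 324 407 436 156 175
side marker_full 0.76 [279.8 134.6] 297 266 293 123 142
side dock_full 0.65 [288.6 151.1] 1922 262 345 123 177
side unit 0.78 [319.  138.4] 797 298 339 124 154
side unit 0.44 [375.8 269. ] 5413 327 431 225 303
side call 0.65 [303.7 216.6] 86 298 308 210 219
side call 0.49 [292.6 191.2] 87 286 297 187 196
side call_top 0.25 [278.7 129.1] 318 265 293 122 142
side marker_full_edge 0.55 [277.8 134.2] 280 266 292 123 142
side marker_full_hinge 0.82 [279.2 131.6] 289 267 291 123 141
```

View pics/scene_full.png

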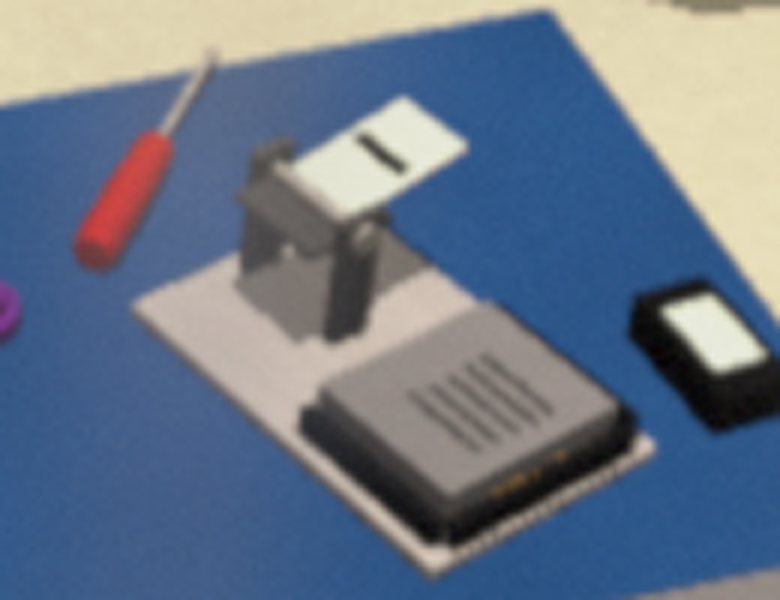

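View pics/side_full.png

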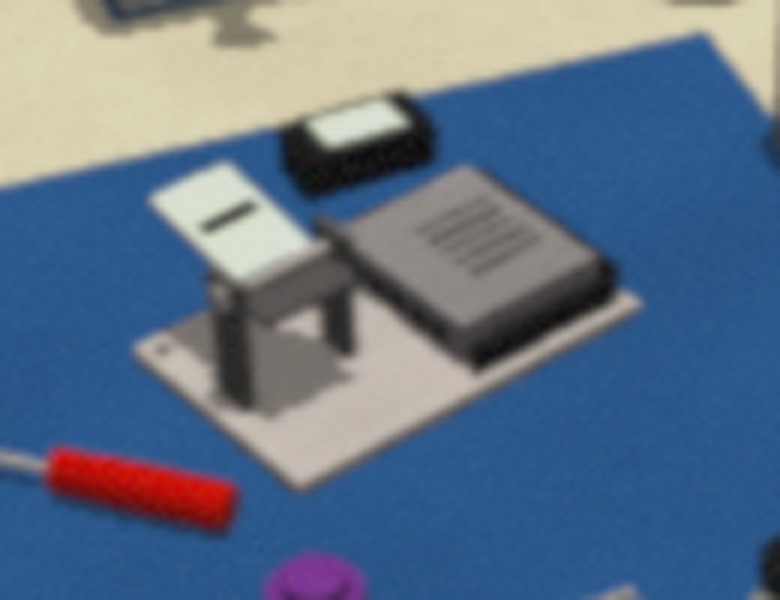

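View pics/scene_call.png

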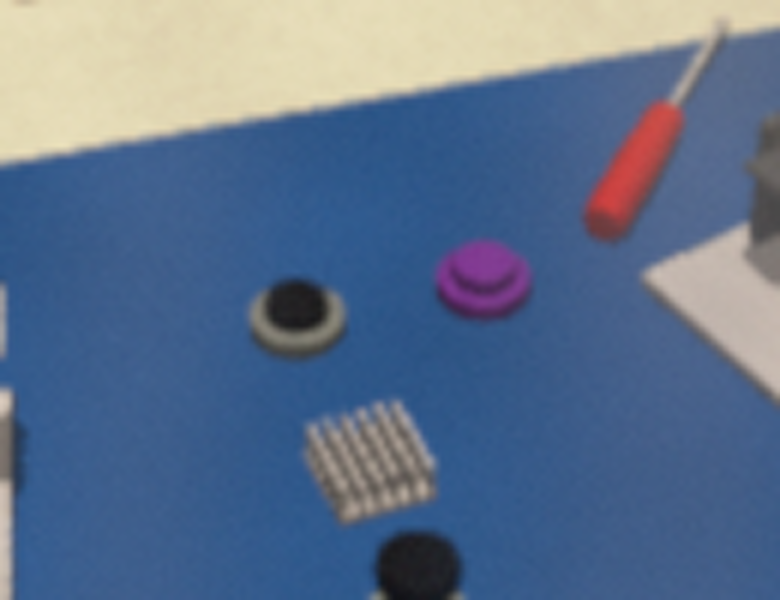

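View pics/side_call.png

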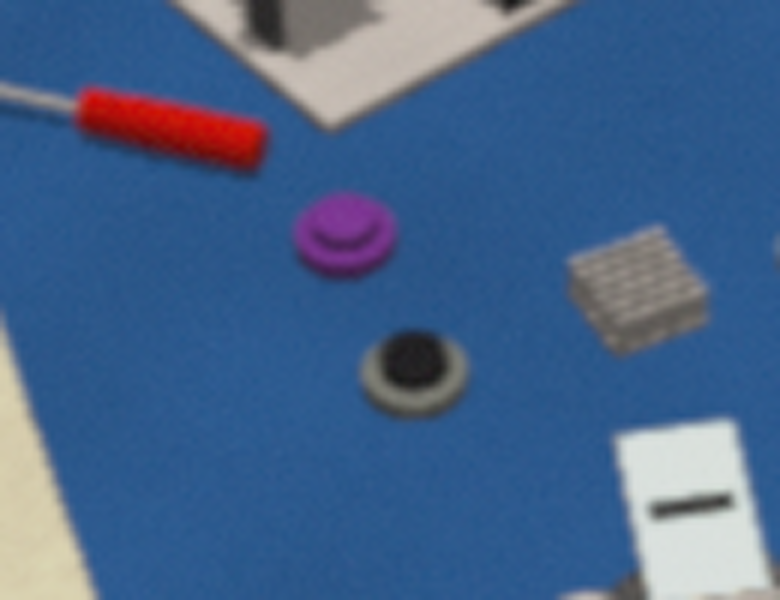

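Run:
```python
from h import *
o={'sf':(360,140),'df':(240,95),'sc':(275,145),'dc':(235,155)}
g=lambda k,p:np.array(o[k])+(np.array(p)+.5)/6-.5
for nm,a,b in [('edge+x',(468,148),(228,162)),('edge-x',(403,97),(150,200)),('h+x',(345,218),(322,243)),('h-x',(287,170),(243,285)),
  ]:
    print(nm,tri(g('sf',a),g('df',b)).round(1))
X=tri(g('sc',(296,303)),g('dc',(414,360)));print('call top',X.round(1))
print('purple',tri(g('sc',(483,265)),g('dc',(343,220))).round(1))
pc={}
for nm,k,n,p in [('-x-y s','sf','scene',(133,305)),('-x-y side','df','side',(300,486)),('+x-y s','sf','scene',(433,572)),('+x-y side','df','side',(640,300)),('+x+y s','sf','scene',(655,442)),('-x+y side','df','side',(133,348))]:
    pc[nm]=onz(n,g(k,p),10);print(nm,pc[nm].round(1))
A=(pc['-x-y s']+pc['-x-y side'])/2;B=(pc['+x-y s']+pc['+x-y side'])/2
u=(B-A)/np.linalg.norm(B-A);v=np.array([-u[1],u[0],0]);print('len',np.linalg.norm(B-A),'yaw',np.degrees(np.arctan2(u[1],u[0])))
O=A+50*u+75*v;O[2]=0;print('origin',O,'u',u)
O2=pc['-x+y side']+50*u-75*v;print(O2); print(pc['+x+y s']-185*u-75*v)
print('screw', onz('scene',g('sf',(95,255)),8), onz('scene',g('sf',(213,52)),3),onz('side',g('df',(235,505)),8))
print('adapter near corner',onz('scene',g('sf',(640,300)),30),onz('scene',g('sf',(715,430)),0))
```

```text
edge+x [460.4 347.6  92.8]
edge-x [412.1 331.5  92.3]
h+x [487.6 270.2  85.3]
h-x [439.9 257.4  81.1]
call top [423.5  -6.8  17.5]
purple [422.   95.2  18.8]
-x-y s [444.1 175.8  10. ]
-x-y side [439.8 176.6  10. ]
+x-y s [664.8 252.1  10. ]
+x-y side [662.1 256.6  10. ]
+x+y s [611.3 393.3  10. ]
-x+y side [390.2 318.3  10. ]
len 234.83332966667047 yaw 19.437166269225347
origin [464.16464427 263.56060572   0.        ] u [0.943007   0.33277291 0.        ]
[462.35333969 264.22928663  10.        ]
[461.84410969 261.04329861  10.        ]
screw [398.36678273 170.05895713   8.        ] [240.16890533 294.70706221   3.        ] [404.90846761 176.87565871   8.        ]
adapter near corner [531.34453178 419.87987121  30.        ] [602.52182062 432.32965707   0.        ]
```

send_rows:
  series: [3,-4.4,0,-9,0,6.1,-8.8,0,-18,0,9.2,-13.2,0,-27,0,12.2,-17.6,0,-36,0,15.2,-21.8,0,-45.6,0,15.2,-21.8,-4,-45.6,0,15.2,-21.8,-6,-45.6,0]
  newtons: 60

```text
clock: 1.82
tool_pos: [425.1, 370.7, 170.1]
eef_rot: [[-0.333, 0.943, -0.001], [0.943, 0.333, -0.001], [-0.001, -0.001, -1.0]]
force: [-0.3, -0.1, -0.4]
width: 0.4
```

```bash
cat > look.py <<'E'
import sys
from h import *
tag=sys.argv[1]; names=sys.argv[2].split(',')
c=eval(sys.argv[3]) if len(sys.argv)>3 else {'scene':(425,180),'side':(305,140)}
s=ctrl.observe(); O=np.array([463.5,263.2,0]);u=np.array([.943,.333,0]);v=np.array([-.333,.943,0])
p=s['tool_pos'];d=p-O
print(s['clock'],p.round(1),'u %.1f v %.1f'%(d@u,d@v),'F',np.round(s['force'],1),s['width'],'yaw y',np.degrees(np.arctan2(s['eef_rot'][1][1],s['eef_rot'][0][1])))
out=[]
for n in names:
    im=vision.grab_frame(n)
    if n=='wrist': out.append(im); continue
    x,y=c[n]; out.append(cv2.resize(im[y-50:y+50,x-50:x+50],None,fx=4,fy=4,interpolation=cv2.INTER_CUBIC))
cv2.imwrite(f'pics/{tag}.png',np.hstack(out))
E
python3 look.py a1 scene,side
```

```text
1.825 [425.1 370.7 170.1] u -0.4 v 114.2 F [-0.3 -0.1 -0.4] 0.3631287354152347 yaw y 19.447162091598212
```

View pics/a1.png

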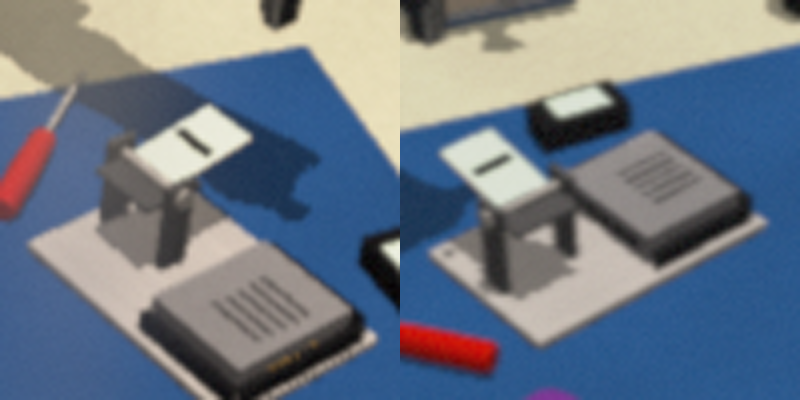

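send_rows:
  series: [0,0,-4,0,0,0,0,-8,0,0,0,0,-10.5,0,0,0,0,-10.5,0,0]

```text
clock: 2.42
tool_pos: [424.6, 371.6, 65.6]
eef_rot: [[-0.335, 0.942, -0.002], [0.942, 0.335, -0.001], [-0.001, -0.002, -1.0]]
force: [-0.2, -0.6, 0.8]
width: 0.1
```

```bash
python3 look.py a2 scene,side
```

```text
2.425 [424.6 371.6  65.6] u -0.6 v 115.1 F [-0.2 -0.6  0.8] 0.07188842254295605 yaw y 19.562223667559856
```

View pics/a2.png

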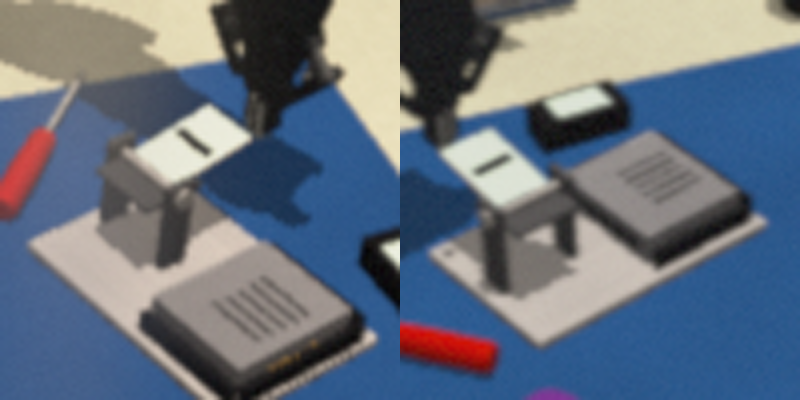

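send_rows:
  series: [0.33,-0.94,0,0,0,0.6,-1.7,0,0,0,0.73,-2.07,0,0,0,0.73,-2.07,0,0,0]

```text
clock: 3.02
tool_pos: [432.9, 350.6, 66.6]
eef_rot: [[-0.334, 0.943, 0.0], [0.943, 0.334, 0.0], [0.0, 0.0, -1.0]]
force: [-0.5, 0.5, -1.0]
width: 0.2
```

```bash
python3 look.py a3 scene,side
```

```text
3.025 [432.9 350.6  66.6] u 0.2 v 92.6 F [-0.5  0.5 -1. ] 0.16272152665435857 yaw y 19.483470718246156
```

View pics/a3.png

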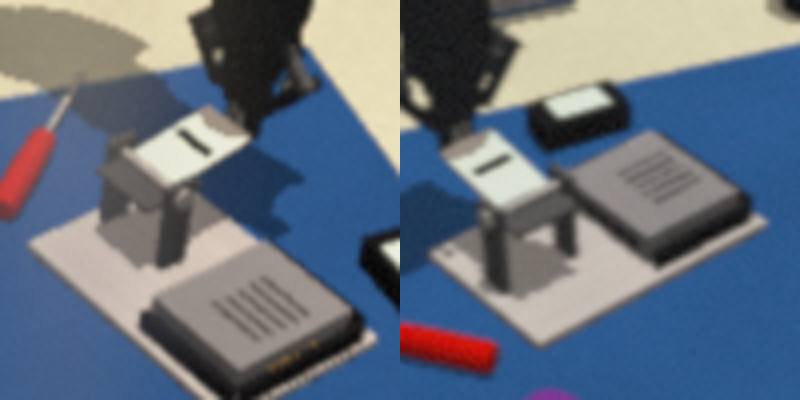

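send_rows:
  series: [0.1,-0.28,0.4,0,0,0.17,-0.47,1.0,0,0,0.23,-0.66,1.6,0,0,0.3,-0.85,2.1,0,0,0.3,-0.85,2.1,0,0]

```text
clock: 3.75
tool_pos: [434.8, 344.2, 88.3]
eef_rot: [[-0.336, 0.942, -0.0], [0.942, 0.336, 0.002], [0.002, 0.0, -1.0]]
force: [-1.8, 4.4, 2.1]
width: 0.1
```

```bash
python3 look.py a4 scene,side
```

```text
3.75 [434.8 344.2  88.3] u -0.1 v 86.0 F [-1.8  4.4  2.1] 0.05528803804338739 yaw y 19.608344883857285
```

View pics/a4.png

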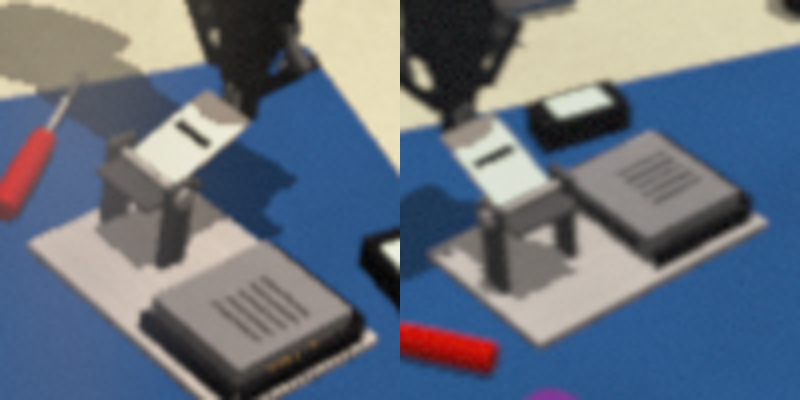

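send_rows:
  series: [0.17,-0.47,0.9,0,0,0.33,-0.94,1.7,0,0,0.53,-1.5,2.4,0,0,0.83,-2.36,2.9,0,0,1.13,-3.2,3.2,0,0,1.43,-4.05,3.4,0,0,1.77,-5,3.5,0,0,1.77,-5,3.5,0,0]

```text
clock: 4.85
tool_pos: [453.7, 290.6, 122.1]
eef_rot: [[-0.332, 0.943, -0.0], [0.943, 0.332, -0.002], [-0.001, -0.001, -1.0]]
force: [-0.1, -0.1, -0.4]
width: -0.3
```

```bash
python3 look.py a5 scene,side
```

```text
4.85 [453.7 290.6 122.1] u -0.1 v 29.1 F [-0.1 -0.1 -0.4] -0.25182336502925845 yaw y 19.401450091992096
```

View pics/a5.png

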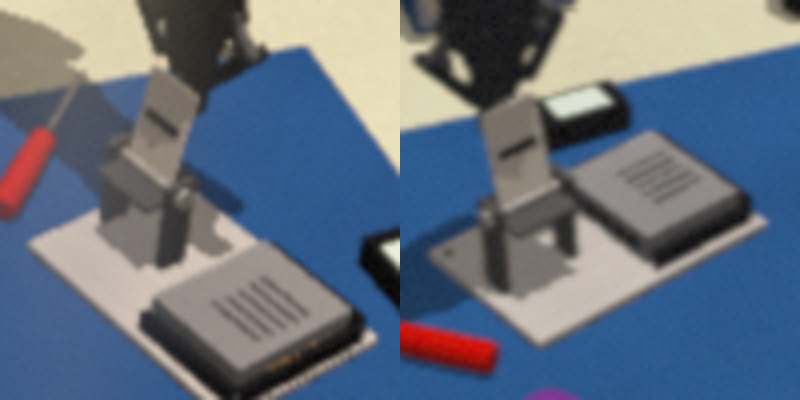

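send_rows:
  series: [0.4,-1.13,0,0,0,0.8,-2.26,0,0,0,1.2,-3.4,0,0,0,1.6,-4.53,0,0,0,2.0,-5.66,-0.2,0,0,2.4,-6.8,-0.8,0,0,2.8,-7.92,-1.5,0,0,2.93,-8.3,-2.3,0,0,2.93,-8.3,-3.0,0,0,2.93,-8.3,-3.0,0,0]

```text
clock: 6.2
tool_pos: [481.9, 209.8, 91.5]
eef_rot: [[-0.335, 0.942, -0.001], [0.942, 0.335, -0.0], [0.0, -0.001, -1.0]]
force: [0.3, -0.4, 0.0]
width: 0.2
```

```bash
python3 look.py a6 scene,side
```

```text
6.2 [481.9 209.8  91.5] u -0.4 v -56.4 F [ 0.3 -0.4  0. ] 0.17386314795910876 yaw y 19.575386309347262
```

View pics/a6.png

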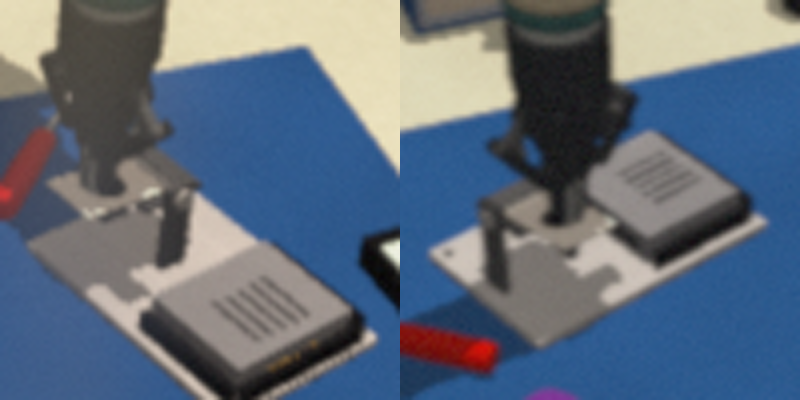

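Marker is over, near flat. Press down gently to the stop.

send_rows:
  series: [0,0,-0.4,0,0,0,0,-0.8,0,0,0,0,-1.1,0,0,0,0,-1.2,0,0,0,0,-1.2,0,0]

```text
clock: 6.92
tool_pos: [482.6, 209.8, 81.7]
eef_rot: [[-0.334, 0.942, 0.001], [0.942, 0.334, 0.001], [0.001, 0.001, -1.0]]
force: [-2.5, -1.1, 16.3]
width: 0.1
```

send_rows:
  series: [0,0,1,0,0,0,0,4,0,0,0,0,9,0,0,1,-6,10,0,0,1,-9,10,0,0,1,-9,10,0,0]

```text
clock: 7.68
tool_pos: [492.5, 116.7, 180.7]
eef_rot: [[-0.33, 0.944, 0.0], [0.944, 0.33, -0.001], [-0.001, -0.0, -1.0]]
force: [0.0, 1.3, -0.4]
width: 0.1
```

```bash
python3 look.py a7 scene,side
python3 - <<'E'
from h import *
for n,t in (('scene','call'),('side','call')):
  for r in vision.outline_of(n,t)[:3]:
    print(n,t,r['p'],r['pixel'])
E
```

```text
7.675 [492.5 116.7 180.7] u -21.4 v -147.9 F [ 0.   1.3 -0.4] 0.0881846081477748 yaw y 19.25375611844041
scene call 0.43 [325.4, 197.3]
scene call 0.41 [353.0, 190.0]
side call 0.51 [300.0, 217.0]
side call 0.4 [293.7, 192.7]
side call 0.33 [372.8, 193.4]
```

View pics/a7.png

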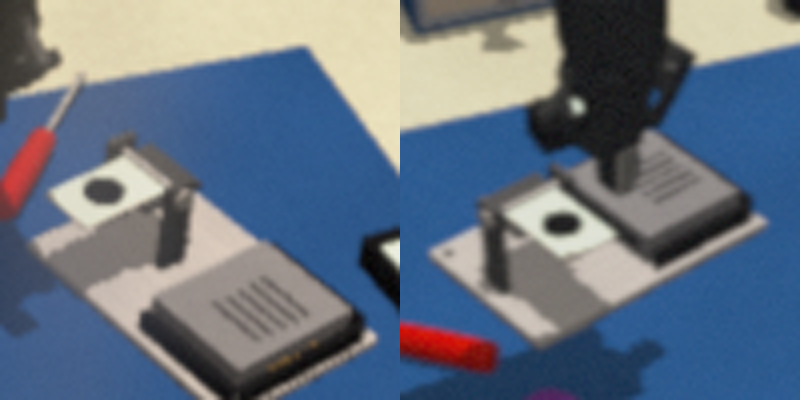

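send_rows:
  series: [-1.7,-3,0,0,0,-3.4,-6.2,0,0,0,-5.2,-9.2,-2,0,0,-6.9,-12.3,-6,0,0,-6.9,-12.3,-11,0,0,-6.9,-12.3,-13.5,0,0,-6.9,-12.3,-13.5,0,0]

```text
clock: 8.75
tool_pos: [423.3, -2.4, 44.0]
eef_rot: [[-0.336, 0.942, -0.002], [0.942, 0.336, 0.0], [0.001, -0.001, -1.0]]
force: [-0.3, 0.6, 0.3]
width: 0.0
```

```bash
python3 look.py a8 scene,side "{'scene':(330,190),'side':(305,205)}"
```

```text
8.75 [423.3  -2.4  44. ] u -126.4 v -237.1 F [-0.3  0.6  0.3] 0.04422226959127848 yaw y 19.64230440248739
```

View pics/a8.png

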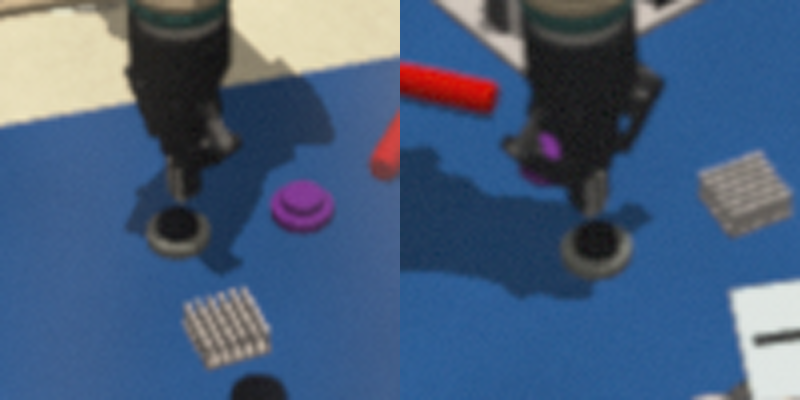

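send_rows:
  series: [0,-0.4,-1,0,0,0,-0.4,-2,0,0,0,-0.4,-2.6,0,0,0,-0.4,-3,0,0,0,-0.4,-3.3,0,0,0,-0.4,-3.4,0,0,0,-0.4,-3.4,0,0]

```text
clock: 9.72
tool_pos: [424.0, -6.2, 15.6]
eef_rot: [[-0.335, 0.942, -0.006], [0.942, 0.335, 0.004], [0.005, -0.004, -1.0]]
force: [-6.6, 0.9, 28.9]
width: 0.1
```

```bash
python3 look.py a9 scene,side "{'scene':(330,190),'side':(305,205)}"
```

```text
9.725 [424.   -6.2  15.6] u -127.0 v -240.9 F [-6.6  0.9 28.9] 0.06447193360103898 yaw y 19.547669839974017
```

View pics/a9.png

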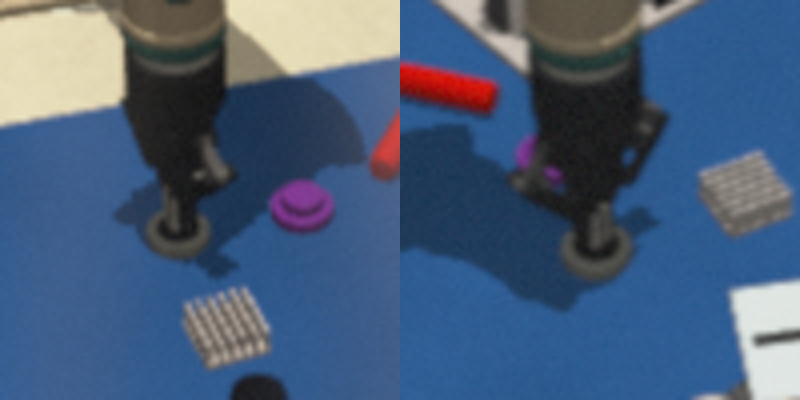

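send_rows:
  series: [0,0,0.5,0,0,0,0,0.5,0,0,0,0,0.5,0,0]

```text
clock: 10.2
tool_pos: [425.7, -6.7, 18.8]
eef_rot: [[-0.335, 0.942, -0.005], [0.942, 0.335, 0.001], [0.003, -0.004, -1.0]]
force: [-1.7, 0.4, 3.3]
width: -0.1
```

send_rows:
  series: [0,0,0.3,0,0,0,0,0.3,0,0,0,0,0.3,0,0]

```text
clock: 10.58
tool_pos: [426.2, -7.5, 21.8]
eef_rot: [[-0.335, 0.942, -0.004], [0.942, 0.335, -0.0], [0.001, -0.004, -1.0]]
force: [-0.4, 1.3, 1.9]
width: 0.0
```

send_rows:
  series: [0,0,0.3,0,0,0,0,0.3,0,0,0,0,0.3,0,0]

```text
clock: 10.95
tool_pos: [425.8, -7.6, 24.8]
eef_rot: [[-0.334, 0.942, -0.005], [0.942, 0.334, -0.0], [0.001, -0.005, -1.0]]
force: [-0.1, 0.2, -0.3]
width: -0.3
```

send_rows:
  series: [0,0,0.3,0,0,0,0,0.3,0,0,0,0,0.3,0,0]

```text
clock: 11.32
tool_pos: [425.7, -7.4, 27.8]
eef_rot: [[-0.335, 0.942, -0.005], [0.942, 0.335, 0.0], [0.002, -0.004, -1.0]]
force: [-1.0, -0.7, -0.0]
width: -0.2
```

send_rows:
  series: [0,0,4,0,0,0,0,9,0,0,0,0,14,0,0,0,0,20,0,0,0,0,20,0,0]

```text
clock: 11.95
tool_pos: [428.1, -7.5, 230.9]
eef_rot: [[-0.336, 0.942, 0.003], [0.942, 0.336, 0.001], [0.0, 0.003, -1.0]]
force: [0.3, 0.3, -1.1]
width: -0.0
```

Run:
```python
from h import *
s=ctrl.observe();print(s['clock'],s['tool_pos'],s['force'])
for n in("scene","side"):cv2.imwrite(f'pics/{n}_end.png',vision.grab_frame(n))
a=[cv2.imread('pics/scene_end.png')[120:280,140:520],cv2.imread('pics/side_end.png')[90:310,200:580]]
cv2.imwrite('pics/end.png',cv2.resize(np.vstack(a),None,fx=1.55,fy=1.55,interpolation=cv2.INTER_CUBIC))
```

```text
11.95 [428.12400281  -7.52477294 230.9226451 ] [ 0.33243289  0.33612686 -1.07953414]
```

View pics/end.png

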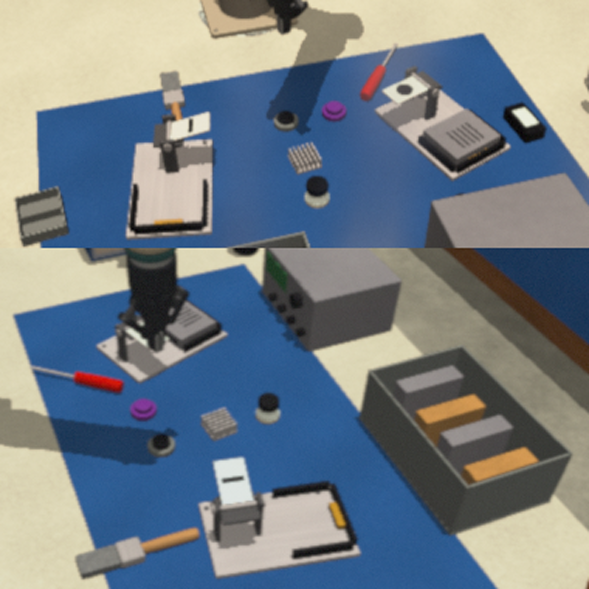

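The final pictures show the full dock's marker flat with the disc up. The other marker is still on its bar face, nothing else appears moved, and the arm is clear.

```bash
python3 -c "
from cell import sign_off; print(sign_off())"
```

```text
the job is handed in; nothing more can be done
None
```

The job is done and handed in at about 12 s of the 54 s allowed. I flipped the marker on the dock holding the grey unit, then pressed the black call button and raised the arm clear.

- **Marker:** With the fingers shut, I pushed the free edge up and over the hinge. I then pressed it down to its stop, with the tip at 81.7 mm and about 16 N. The last pictures show it level on the -y side with the disc up.
- **Call button:** It stopped firmly with the tip at 15.6 mm and 29 N, well above its 5 N spring. As I lifted off slowly, the force dropped to zero somewhere between 21.8 and 24.8 mm, which fits the 6 mm travel. My two-view measurement put the button's top at 17.5 mm, about 4 mm lower than this contact shows. I trusted the contact reading; nothing showed the button's travel directly.
- **Left alone:** In the last pictures the empty dock's marker still shows its bar, and the unit, the purple look-alike and the loose items look unmoved. I judged this by eye and did not measure it.
- **Arm:** It ended 231 mm above the bench, touching nothing.

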